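# Put the dough cutters away on their silhouettes

## Robot

A 6-joint arm with a two-finger parallel gripper is mounted at the origin on the work surface. World frame = base frame: x ahead of the robot, y to its left, z up, the work surface at z = 0. Lengths are in mm, angles in degrees, forces in N, time in s.
With the tool pointing down it reaches from about 350 to 850 mm from the base axis. Payload 8.1 kg.
Tool frame: the origin (TCP) lies midway between the tips of the shut fingers; the grasp point (between the pads) lies 19 mm behind it; y points along the fingers, x is the direction in which the jaws open and shut, and the axes are right-handed (so a half turn about y gives the same grasp; the last joint's range is limited). The gripper opens to 85 mm and grips with 20 to 120 N. Pads are 22 mm wide; open, the fingers measure 114 mm over their backs; the gripper's body (76 mm by 85 mm) begins 54 mm behind the grasp point. The pads swing forward as they close: fully open they stand 13 mm farther back than shut.
Start: joints at [71.654, 7.471, 85.268, -0, 87.261, -4.893], TCP at [139.567, 583.546, 231.292] pointing down, gripper open.
Joint ranges: [-169.43, 169.43], [-51.17, 129.36], [1.28, 143.12], [-76.62, 256.62], [0, 156.53], [-152.29, 152.29]. Speed limits (degrees/s): [136.94, 136.94, 159.86, 180, 180, 180].

## Interface

Orientations are given as [roll, pitch, yaw] about the fixed x, y, z axes, in that order (R = Rz(yaw) Ry(pitch) Rx(roll)).
In Python, from bench import r gives the robot as it stands.
- The arm moves only by the tool move_arm, never from a script. Its arguments are lists of equal length, an entry for each row: "linear": the shift along the tool's x, y, z normalised to -1 to 1, where 1 is 300 mm, a list of three; "twist": the turn, a rotation vector about the tool's x, y, z normalised to -1 to 1, where 1 is pi/2 rad, a list of three; "hand": the opening, from -1 (shut) to 1 (fully open). A call has 1 to 12 rows; each row is the pose to reach, as a shift and turn from the pose measured when the call began, along the tool's axes at that moment; what a row does not reach only later rows make up. A row lasts 1/12 s, in which the tool goes at most 41.7 mm and 7.16 degrees, less where a joint would pass 70% of its speed; a pose out of reach is approached as far as the arm can. A call with a number of a shift or a turn outside -1 to 1 is refused whole. A call with a gripper value outside its range is refused whole. The fingers move at their own pace and stop on an object; "force" is the grip in N (left out, the last holds). Time passes only in rows, so rows that repeat a pose let the fingers close. It gives the time, the measured TCP pose, the force and the opening at its end, in the units of the state.
- r.sense(): the state, without advancing time (a new reading comes with each control period).
- r.snapshot(name): name is "scene" or "top"; returns a dict with "frame" (400x640x3 uint8, red, green, blue), "range_z" (400x640 float32, mm along the optical axis (not along the pixel's ray), 0 where there is no reading), "intrinsics" (3x3 intrinsics, pixels), "R" (3x3) and "t" (3): a world point X has camera coordinates R X + t. Camera axes: x right, y down, z forward; pixel columns grow to the right and rows downward; lengths in mm; the calibration is good to about 2 mm. A picture is of the moment at which its call begins.
- r.hand_in(): hands the job in, once; it reports no verdict.
The state is a dict: "time": time; "joint_pos": joint angles; "qd": joint speeds; "joint_efforts": joint torques, N m; "tool_pos": TCP position; "tcp_rot": TCP orientation; "ft_force": force on the tool from outside, world axes, zero at the start; "wrist_torque": the same for the moment, N m; "finger_gap": finger opening in mm.
Only numpy, scipy, OpenCV 4.12 (cv2) and the standard library are available. Lean on these libraries where they do the work, as an engineer would, in place of code of your own. Each camera call takes 0.05 s, during which the arm holds its last target. There are 200 camera calls.

## Task

Put the four dough cutters away: stand each one upright on the grey board whose black silhouette has its shape and size, centred and lined up so that it covers the silhouette, and let go of it. Leave the white ramekin and the sugar shaker standing where they are.

Things in the scene. Friction and masses are not known exactly. Their poses are not given: they have to be found in the camera images.
- cutter_round_large: The large round one: 80 mm outside diameter, bar 80 mm long. Hollow upright steel wall 3 mm thick, 30 mm high. A pale wooden bar handle, free at its middle, spans the top along the cutter's x: 14 mm wide (y), from 50 to 64 mm above the lower edge, on 12 mm wide end straps. Origin: centre of the lower edge, z up. 0.1 to 0.2 kg.
- cutter_round_small: The small round one: 54 mm outside diameter, bar 54 mm long. Hollow upright steel wall 3 mm thick, 30 mm high. A pale wooden bar handle, free at its middle, spans the top along the cutter's x: 14 mm wide (y), from 50 to 64 mm above the lower edge, on 12 mm wide end straps. Origin: centre of the lower edge, z up. 0.1 to 0.2 kg.
- cutter_square: The square one: 64 x 64 mm outside, sides along its x and y, bar 64 mm long. Hollow upright steel wall 3 mm thick, 30 mm high. A pale wooden bar handle, free at its middle, spans the top along the cutter's x: 14 mm wide (y), from 50 to 64 mm above the lower edge, on 12 mm wide end straps. Origin: centre of the lower edge, z up. 0.1 to 0.2 kg.
- cutter_oblong: The oblong one with half-round ends: 86 mm long (x) and 46 mm wide (y) outside, bar 86 mm long. Hollow upright steel wall 3 mm thick, 30 mm high. A pale wooden bar handle, free at its middle, spans the top along the cutter's x: 14 mm wide (y), from 50 to 64 mm above the lower edge, on 12 mm wide end straps. Origin: centre of the lower edge, z up. 0.1 to 0.2 kg.
- board_round_large: Flat grey plastic board, 104 x 104 mm, 4 mm thick, fixed to the bench, with a flat black silhouette in its middle (no recess), 3 mm larger all round than the cutter it belongs to: a large disc, 86 mm across. Origin: centre of the underside, on the bench; the top is 4 mm above it.
- board_round_small: Flat grey plastic board, 104 x 104 mm, 4 mm thick, fixed to the bench, with a flat black silhouette in its middle (no recess), 3 mm larger all round than the cutter it belongs to: a small disc, 60 mm across. Origin: centre of the underside, on the bench; the top is 4 mm above it.
- board_square: Flat grey plastic board, 104 x 104 mm, 4 mm thick, fixed to the bench, with a flat black silhouette in its middle (no recess), 3 mm larger all round than the cutter it belongs to: a square, 70 x 70 mm, sides along the board's x and y. Any quarter turn of the cutter will do. Origin: centre of the underside, on the bench; the top is 4 mm above it.
- board_oblong: Flat grey plastic board, 104 x 104 mm, 4 mm thick, fixed to the bench, with a flat black silhouette in its middle (no recess), 3 mm larger all round than the cutter it belongs to: an oblong with half-round ends, 92 mm long (board's x) and 52 mm wide (y). The cutter may face either way along it. Origin: centre of the underside, on the bench; the top is 4 mm above it.
- ramekin: Small white ceramic bowl, loose, about 62 mm across the rim and 36 mm high, origin at the centre of its underside. A bystander: leave it alone.
- shaker: Closed steel sugar shaker, loose, 50 mm across and 75 mm high, standing, origin at the centre of its underside. A bystander: leave it alone.
Not all that is in view belongs to the job. What is shaped like the board_round_small but blue or pink is not meant.

How it is judged (in metres and radians):
At the end, for the whole second after the job is handed in: Each of the four cutters stands upright (within about 6 degrees) and at rest on its own board, its centre within 12 mm of the board's centre; the square and the oblong one are lined up with their silhouettes within 15 degrees (the square at any quarter turn, the oblong either way round) (horizontal distance between cutter_round_large and board_round_large below 0.012 m and z of cutter_round_large in the frame of board_round_large between 0.001 and 0.008 m and angle between each of cutter_round_large, cutter_round_small, cutter_square, cutter_oblong's own z axis and vertical below 0.1 rad and linear speed of each of cutter_round_large, cutter_round_small, cutter_square, cutter_oblong below 0.02 m/s and angular speed of each of cutter_round_large, cutter_round_small, cutter_square, cutter_oblong below 0.2 rad/s and horizontal distance between cutter_round_small and board_round_small below 0.012 m and z of cutter_round_small in the frame of board_round_small between 0.001 and 0.008 m and horizontal distance between cutter_square and board_square below 0.012 m and z of cutter_square in the frame of board_square between 0.001 and 0.008 m and horizontal distance between cutter_oblong and board_oblong below 0.012 m and z of cutter_oblong in the frame of board_oblong between 0.001 and 0.008 m and angle between the x axis of cutter_oblong and the x axis of board_oblong, either way round below 0.26 rad and (angle between the x axis of cutter_square and the x axis of board_square, either way round below 0.26 rad or angle between the x axis of cutter_square and the y axis of board_square, either way round below 0.26 rad)); the robot touches nothing.
It fails at once if the ramekin or the sugar shaker is moved by more than 25 mm or tipped (distance of any of ramekin, shaker from where it was at the start of the episode above 0.025 m or angle between any of ramekin, shaker's own z axis and vertical above 0.3 rad).
It also fails if it takes over 112 s, if anything falls off the work surface, if the arm or the gripper's body presses on something with over 40 N, if the wrist force passes 120 N, or if a joint passes its speed limit or range.

## Working session

There is one attempt and no reset: what is moved stays moved. The work goes in short steps, Python scripts to look and compute and a tool call to move; the robot and the scene stay as the last step left them, time stands still between calls to the robot, and variables do not carry over. Pictures are saved under pics/ and viewed, on a budget of 14 in all, crops included, one or two more only if the job needs it, and the job is handed in when it is done.

Besides the shell and the picture viewer there is one more tool, called after "Emit:" by a JSON object that holds its "op" and its "data", one argument or row to a line. move_arm: Moves the arm, as the interface text tells. Scaled input: -1 to 1 covers 300 mm each way for a shift and pi/2 rad each way for a turn. Its arguments: {"type":"object","properties":{"linear":{"type":"array","items":{"type":"array","items":{"type":"number","minimum":-1,"maximum":1}}},"twist":{"type":"array","items":{"type":"array","items":{"type":"number","minimum":-1,"maximum":1}}},"hand":{"type":"array","items":{"type":"number"}},"force":{"type":"number"}},"required":["linear","twist","hand"]}

```bash
mkdir -p pics; ls; python3 - <<'E'
from bench import r
import cv2
for n in("top","scene"):
    s=r.snapshot(n); cv2.imwrite(f"pics/{n}0.png",s["frame"][:,:,::-1]); print(n,s["intrinsics"],s["R"],s["t"])
print(r.sense())
E
```

```text
pics
top [[406.50882764   0.         321.20832525]
 [  0.         406.50882764 196.03591002]
 [  0.           0.           1.        ]] [[ 0.01586827 -0.99938558  0.03125151]
 [-0.99335035 -0.0193216  -0.11349785]
 [ 0.11403194 -0.02924269 -0.99304662]] [ -35.76032858  485.50772873 1158.27465311]
scene [[381.11518193   0.         323.10445105]
 [  0.         381.11518193 195.56991272]
 [  0.           0.           1.        ]] [[ 0.46303822  0.88633467 -0.00254179]
 [ 0.51848009 -0.2731876  -0.81027583]
 [-0.71886995  0.37387081 -0.58604318]] [-219.5314567  -237.46760894 1380.3487651 ]
{'time': 0.1, 'joint_pos': array([ 7.16556523e+01,  7.51181814e+00,  8.53218628e+01, -5.71255314e-05,
        8.72611721e+01, -4.89391410e+00]), 'qd': array([ 0.04068796, -0.03253638, -0.18094793, -0.01174117,  0.06696697,
       -0.0061539 ]), 'joint_efforts': array([ 1.03530463e-03, -5.70931292e+01, -5.01954854e+01, -1.11540021e-04,
        7.69588631e-03, -3.98461339e-05]), 'tool_pos': array([139.39722437, 583.08585079, 230.34979278]), 'tcp_rot': array([-89.99196483,   0.09451208,  76.54957576]), 'ft_force': array([ 0.06273438,  0.69063268, -0.17668141]), 'wrist_torque': array([-0.03976525,  0.01033876,  0.02278402]), 'finger_gap': 85.41751632405256}
```

View pics/top0.png

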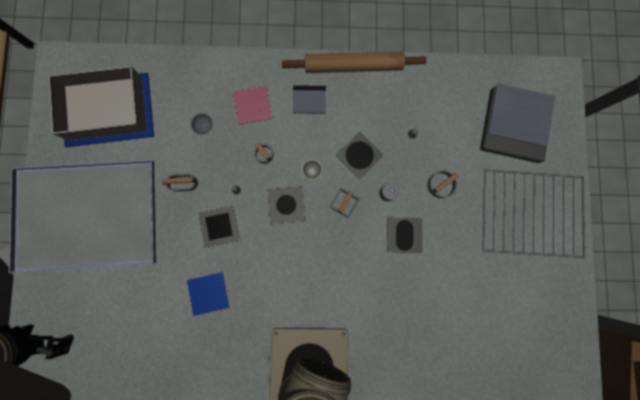

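View pics/scene0.png

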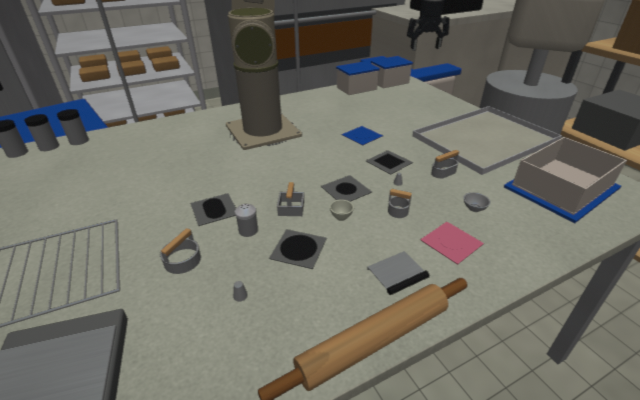

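The top view shows four orange bars: oblong (180,183), small round (264,152), square (345,202) and large round (443,184). The boards are large (360,155), small (286,205), square (219,226) and oblong (404,235). The ramekin is at (312,170) and the shaker at (389,192). The blue (208,293) and pink (252,105) squares, and the scraper at (310,98), are decoys.

```bash
cat > h.py <<'E'
import numpy as np, cv2
from bench import r
def cast(s,px,z):
    K,R,t=s["intrinsics"],s["R"],s["t"]; C=-R.T@t
    px=np.asarray(px,float).reshape(-1,2)
    d=(R.T@np.linalg.inv(K)@np.c_[px,np.ones(len(px))].T).T
    return (C+d*((z-C[2])/d[:,2])[:,None])[:,:2]
def rects(s,mask,z,amin,amax,zt=None):
    n,lab,st,ce=cv2.connectedComponentsWithStats(mask.astype(np.uint8))
    K,R,t=s["intrinsics"],s["R"],s["t"]; out=[]
    for i in range(1,n):
        if not amin<=st[i,4]<=amax: continue
        v,u=np.nonzero(lab==i); w=cast(s,np.c_[u,v],z).astype(np.float32)
        c,sz,a=cv2.minAreaRect(w)
        if sz[0]<sz[1]: sz=sz[::-1]; a+=90
        dz=s["range_z"][v,u]; g=dz>0
        P=np.linalg.inv(K)@np.c_[u,v,np.ones(len(u))].T*dz; hz=(R.T@(P-t[:,None]))[2][g]
        m=w.mean(0); e,V=np.linalg.eigh(np.cov((w-m).T))
        pa=np.degrees(np.arctan2(V[1,1],V[0,1]))%180
        out.append((ce[i],c,m,sz,a%180,pa,np.median(hz) if g.any() else None,st[i,4]))
    return out
def masks(s):
    hsv=cv2.cvtColor(s["frame"],cv2.COLOR_RGB2HSV); h,S,v=cv2.split(hsv)
    return (h>=5)&(h<=25)&(S>90)&(v>60), v<45
def show(L):
    for ce,c,m,sz,a,pa,hz,n in L: print("px",np.round(ce),"rect",np.round(c,1),"mean",np.round(m,1),"size",np.round(sz),"ang %.1f pca %.1f z %s n %d"%(a,pa,hz,n))
E
python3 - <<'E'
from h import *
for n in("top","scene"):
    s=r.snapshot(n); o,b=masks(s); y=np.zeros_like(o)
    y[(slice(90,260) if n=="top" else slice(120,290)), 130:520]=1
    print(n,"bars"); show(rects(s,o&y,62,25,700)); print("boards"); show(rects(s,b&y,4,100,2500))
E
```

```text
top bars
px [262. 150.] rect [609.9 143.8] mean [610.4 145.1] size [49. 12.] ang 45.9 pca 39.9 z 63.437597983103686 n 63
px [446. 182.] rect [ 530.5 -384. ] mean [ 530.5 -385.7] size [76. 14.] ang 124.2 pca 128.0 z 63.06503730382794 n 91
px [177. 180.] rect [520.5 379.5] mean [519.7 382.1] size [81. 14.] ang 96.8 pca 95.1 z 63.31410777303565 n 128
px [345. 201.] rect [468.1 -94.8] mean [469.3 -94.9] size [60. 10.] ang 151.4 pca 150.5 z 62.71776960798784 n 72
boards
px [139. 113.] rect [737.5 528.9] mean [730.9 524.1] size [128.  44.] ang 3.7 pca 2.7 z 53.348452618537685 n 387
px [491. 130.] rect [ 709.8 -545.6] mean [ 704.4 -548.5] size [225. 104.] ang 19.6 pca 8.5 z 24.921522144597777 n 272
px [359. 155.] rect [ 616.1 -140.3] mean [ 616.8 -140.8] size [80. 79.] ang 0.5 pca 72.6 z 4.049350516017324 n 568
px [286. 204.] rect [461.6  76.1] mean [461.9  77. ] size [53. 51.] ang 91.1 pca 121.9 z 4.461850563343948 n 265
px [218. 226.] rect [394.4 272.1] mean [394.4 272.1] size [67. 67.] ang 102.3 pca 156.4 z 4.721513415134211 n 527
px [404. 235.] rect [ 378.9 -275.3] mean [ 378.  -276.2] 
[... 522 characters left out ...]
252
px [449. 286.] rect [900.   32.9] mean [901.1  42.2] size [90. 25.] ang 76.9 pca 72.0 z 39.530868923203116 n 276
boards
px [389. 161.] rect [396.3 271.8] mean [397.2 272.2] size [66. 66.] ang 12.8 pca 159.6 z 4.7036955873874255 n 234
px [346. 188.] rect [464.4  77. ] mean [464.3  76.7] size [55. 53.] ang 120.6 pca 153.5 z 4.780496961749446 n 181
px [214. 208.] rect [ 379.7 -275.9] mean [ 381.4 -275.8] size [87. 48.] ang 179.7 pca 179.6 z 4.860553288118352 n 338
px [298. 247.] rect [ 618.2 -140.4] mean [ 619.6 -140.8] size [82. 82.] ang 7.8 pca 145.8 z 4.892872206591435 n 715
px [409. 281.] rect [821.3  19.3] mean [820.9  22.1] size [101.  15.] ang 90.8 pca 89.7 z 14.900083691707902 n 248
```

```bash
python3 - <<'E'
import cv2
im=cv2.imread("pics/top0.png")[120:260,150:470]
cv2.imwrite("pics/crop0.png",cv2.convertScaleAbs(cv2.resize(im,None,fx=2.5,fy=2.5,interpolation=cv2.INTER_CUBIC),alpha=1.7))
E
```

```text
(no output)
```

View pics/crop0.png

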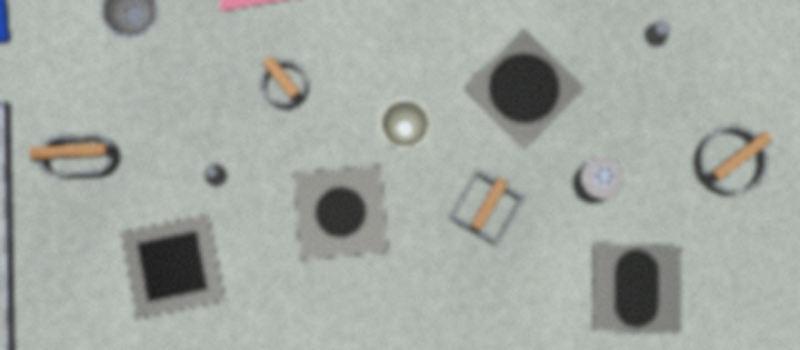

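```bash
cat > plan.py <<'E'
import sys; from h import *
from scipy.spatial.transform import Rotation as Ro
s=r.sense(); p=s["tool_pos"]; R0=Ro.from_euler("xyz",s["tcp_rot"],degrees=True)
print("t %.2f"%s["time"],np.round(p,1),np.round(s["tcp_rot"],1),"gap %.1f"%s["finger_gap"],"F",np.round(s["ft_force"],1))
for a in sys.argv[1:]:
    x,y,z,w=map(float,a.split(",")); R=Ro.from_euler("xyz",[-90,0,w],degrees=True)
    print(a,"lin",np.round(R0.inv().apply(np.array([x,y,z])-p)/300,3),"tw",np.round((R0.inv()*R).as_rotvec()/(np.pi/2),3))
E
python3 plan.py 340,476,170,40 521.5,380,120,6 521.5,380,38,6
```

```text
t 0.20 [139.4 583.2 230.6] [-90.    0.1  76.6] gap 85.4 F [ 0.3  0.7 -0.1]
340,476,170,40 lin [-0.192  0.202 -0.733] tw [ 0.     0.406 -0.001]
521.5,380,120,6 lin [-0.362  0.369 -1.396] tw [ 0.     0.784 -0.001]
521.5,380,38,6 lin [-0.362  0.642 -1.396] tw [ 0.     0.784 -0.001]
```

Emit:
{"op": "move_arm", "data": {
  "linear": [
    [-0.19,0.2,-0.73],
    [-0.19,0.2,-0.73],
    [-0.19,0.2,-0.73],
    [-0.19,0.2,-0.73],
    [-0.19,0.2,-0.73],
    [-0.19,0.2,-0.73],
    [-0.19,0.2,-0.73]
  ],
  "twist": [
    [0,0.41,0],
    [0,0.41,0],
    [0,0.41,0],
    [0,0.41,0],
    [0,0.41,0],
    [0,0.41,0],
    [0,0.41,0]
  ],
  "hand": [0.1,0.1,0.1,0.1,0.1,0.1,0.1],
  "force": 60
}}

```text
time: 0.78
tool_pos: [342.8, 473.0, 168.3]
tcp_rot: [-90.2, 0.2, 39.3]
ft_force: [-0.1, -0.1, -0.2]
finger_gap: 46.9
```

```bash
python3 plan.py 521.5,380,110,6 521.5,380,38,6
```

```text
t 0.78 [342.8 473.  168.3] [-90.2   0.2  39.3] gap 46.9 F [-0.1 -0.1 -0.2]
521.5,380,110,6 lin [ 0.265  0.195 -0.617] tw [ 0.003  0.37  -0.002]
521.5,380,38,6 lin [ 0.266  0.435 -0.616] tw [ 0.003  0.37  -0.002]
```

Emit:
{"op": "move_arm", "data": {
  "linear": [
    [0.265,0.195,-0.617],
    [0.265,0.195,-0.617],
    [0.265,0.195,-0.617],
    [0.265,0.195,-0.617],
    [0.265,0.195,-0.617],
    [0.265,0.195,-0.617],
    [0.265,0.195,-0.617],
    [0.265,0.26,-0.617],
    [0.265,0.35,-0.617],
    [0.265,0.435,-0.617],
    [0.265,0.435,-0.617]
  ],
  "twist": [
    [0,0.37,0],
    [0,0.37,0],
    [0,0.37,0],
    [0,0.37,0],
    [0,0.37,0],
    [0,0.37,0],
    [0,0.37,0],
    [0,0.37,0],
    [0,0.37,0],
    [0,0.37,0],
    [0,0.37,0]
  ],
  "hand": [0.1,0.1,0.1,0.1,0.1,0.1,0.1,0.1,0.1,0.1,0.1]
}}

```text
time: 1.7
tool_pos: [516.3, 378.8, 32.5]
tcp_rot: [-90.4, 0.6, 6.2]
ft_force: [-1.2, -1.2, -1.8]
finger_gap: 46.6
```

```bash
python3 plan.py 521.5,380,38,6; python3 - <<'E'
from h import *
s=r.snapshot("scene"); cv2.imwrite("pics/s1.png",cv2.resize(s["frame"][100:220,380:520,::-1],None,fx=4,fy=4))
E
```

```text
t 1.70 [516.3 378.8  32.5] [-90.4   0.6   6.2] gap 46.6 F [-1.2 -1.2 -1.8]
521.5,380,38,6 lin [ 0.017 -0.018  0.002] tw [ 0.005  0.002 -0.006]
```

View pics/s1.png

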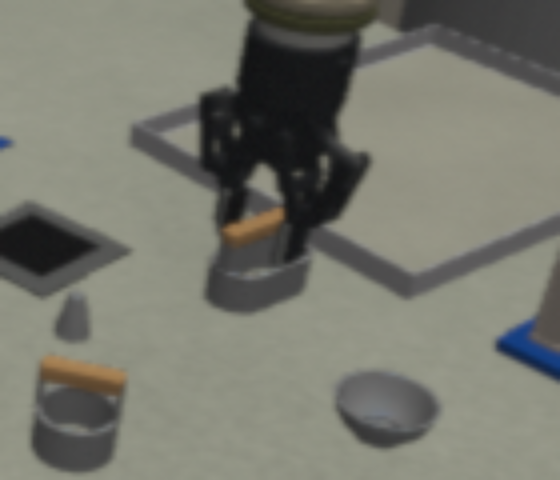

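The crop shows the fingers straddling the oblong's bar at about (250,228), with clear room on both sides. I'll trim the position, close and lift.

Emit:
{"op": "move_arm", "data": {
  "linear": [
    [0.017,-0.018,0],
    [0.017,-0.018,0],
    [0.017,-0.018,0],
    [0.017,-0.018,0],
    [0.017,-0.018,0],
    [0.017,-0.018,0],
    [0.017,-0.018,0],
    [0.017,-0.018,0],
    [0.017,-0.018,0]
  ],
  "twist": [
    [0,0,0],
    [0,0,0],
    [0,0,0],
    [0,0,0],
    [0,0,0],
    [0,0,0],
    [0,0,0],
    [0,0,0],
    [0,0,0]
  ],
  "hand": [0.1,0.1,-1,-1,-1,-1,-1,-1,-1]
}}

```text
time: 2.5
tool_pos: [523.4, 380.5, 42.1]
tcp_rot: [-90.3, 0.3, 6.1]
ft_force: [-1.5, 0.6, 7.1]
finger_gap: 12.7
```

```bash
python3 plan.py 521.5,380,140,6 500,170,140,-26 
```

```text
t 2.50 [523.4 380.5  42.1] [-90.3   0.3   6.1] gap 12.7 F [-1.5  0.6  7.1]
521.5,380,140,6 lin [-0.008 -0.326 -0.003] tw [ 0.004  0.002 -0.004]
500,170,140,-26 lin [-0.155 -0.321 -0.691] tw [ 0.005  0.357 -0.003]
```

Emit:
{"op": "move_arm", "data": {
  "linear": [
    [0,-0.12,0],
    [0,-0.22,0],
    [0,-0.33,0],
    [0,-0.33,0],
    [-0.155,-0.33,-0.69],
    [-0.155,-0.33,-0.69],
    [-0.155,-0.33,-0.69],
    [-0.155,-0.33,-0.69],
    [-0.155,-0.33,-0.69],
    [-0.155,-0.33,-0.69],
    [-0.155,-0.33,-0.69]
  ],
  "twist": [
    [0,0,0],
    [0,0,0],
    [0,0,0],
    [0,0,0],
    [0,0.36,0],
    [0,0.36,0],
    [0,0.36,0],
    [0,0.36,0],
    [0,0.36,0],
    [0,0.36,0],
    [0,0.36,0]
  ],
  "hand": [-1,-1,-1,-1,-1,-1,-1,-1,-1,-1,-1]
}}

```text
time: 3.42
tool_pos: [499.6, 167.9, 142.4]
tcp_rot: [-90.5, 0.1, -26.5]
ft_force: [-0.2, 0.2, -2.4]
finger_gap: 12.7
```

```bash
python3 plan.py 460,-90,140,-60 379.5,-275.5,140,-90.5 
```

```text
t 3.42 [499.6 167.9 142.4] [-90.5   0.1 -26.5] gap 12.7 F [-0.2  0.2 -2.4]
460,-90,140,-60 lin [ 0.265  0.014 -0.828] tw [0.006 0.373 0.   ]
379.5,-275.5,140,-90.5 lin [ 0.3    0.02  -1.501] tw [0.005 0.711 0.002]
```

Emit:
{"op": "move_arm", "data": {
  "linear": [
    [0.265,0.01,-0.83],
    [0.265,0.01,-0.83],
    [0.265,0.01,-0.83],
    [0.265,0.01,-0.83],
    [0.265,0.01,-0.83],
    [0.265,0.01,-0.83],
    [0.265,0.01,-0.83]
  ],
  "twist": [
    [0,0.37,0],
    [0,0.37,0],
    [0,0.37,0],
    [0,0.37,0],
    [0,0.37,0],
    [0,0.37,0],
    [0,0.37,0]
  ],
  "hand": [-1,-1,-1,-1,-1,-1,-1]
}}

```text
time: 4.0
tool_pos: [459.5, -94.1, 141.6]
tcp_rot: [-90.5, -0.3, -59.8]
ft_force: [-0.1, -0.5, -1.9]
finger_gap: 13.1
```

```bash
python3 plan.py 379.5,-275.5,140,-90.5 379.5,-275.5,80,-90.5 
```

```text
t 4.00 [459.5 -94.1 141.6] [-90.5  -0.3 -59.8] gap 13.1 F [-0.1 -0.5 -1.9]
379.5,-275.5,140,-90.5 lin [ 0.389  0.012 -0.534] tw [0.004 0.341 0.005]
379.5,-275.5,80,-90.5 lin [ 0.388  0.212 -0.532] tw [0.004 0.341 0.005]
```

Emit:
{"op": "move_arm", "data": {
  "linear": [
    [0.389,0.01,-0.534],
    [0.389,0.01,-0.534],
    [0.389,0.01,-0.534],
    [0.389,0.01,-0.534],
    [0.389,0.01,-0.534],
    [0.389,0.01,-0.534],
    [0.388,0.1,-0.533],
    [0.388,0.2,-0.532],
    [0.388,0.2,-0.532],
    [0.388,0.2,-0.532],
    [0.388,0.2,-0.532]
  ],
  "twist": [
    [0,0.34,0],
    [0,0.34,0],
    [0,0.34,0],
    [0,0.34,0],
    [0,0.34,0],
    [0.004,0.34,0.005],
    [0.004,0.34,0.005],
    [0.004,0.34,0.005],
    [0.004,0.34,0.005],
    [0.004,0.34,0.005],
    [0.004,0.34,0.005]
  ],
  "hand": [-1,-1,-1,-1,-1,-1,-1,-1,-1,-1,-1]
}}

```text
time: 4.92
tool_pos: [380.6, -275.2, 84.6]
tcp_rot: [-90.0, 0.0, -90.4]
ft_force: [0.1, 0.1, -0.6]
finger_gap: 13.1
```

```bash
python3 plan.py 379.5,-275.5,50,-90.5 379.5,-275.5,46,-90.5; python3 - <<'E'
from h import *
s=r.snapshot("scene"); cv2.imwrite("pics/s2.png",cv2.resize(s["frame"][140:260,150:290,::-1],None,fx=4,fy=4))
o,b=masks(s); y=np.zeros_like(o); y[140:260,150:290]=1; show(rects(s,o&y,96,20,600))
E
```

```text
t 4.92 [ 380.6 -275.2   84.6] [-90.    0.  -90.4] gap 13.1 F [ 0.1  0.1 -0.6]
379.5,-275.5,50,-90.5 lin [ 0.001  0.115 -0.004] tw [ 0.     0.001 -0.   ]
379.5,-275.5,46,-90.5 lin [ 0.001  0.129 -0.004] tw [ 0.     0.001 -0.   ]
px [208. 178.] rect [ 375.4 -273.4] mean [ 377.5 -273. ] size [96. 15.] ang 177.7 pca 176.9 z 106.85616576367173 n 112
px [288. 192.] rect [ 519.3 -118.8] mean [ 526.4 -120.5] size [58.  7.] ang 156.6 pca 153.1 z 63.47646171248714 n 37
px [176. 241.] rect [ 579.5 -384.7] mean [ 580.7 -386.6] size [76. 20.] ang 127.6 pca 129.0 z 62.845974543699896 n 251
```

View pics/s2.png

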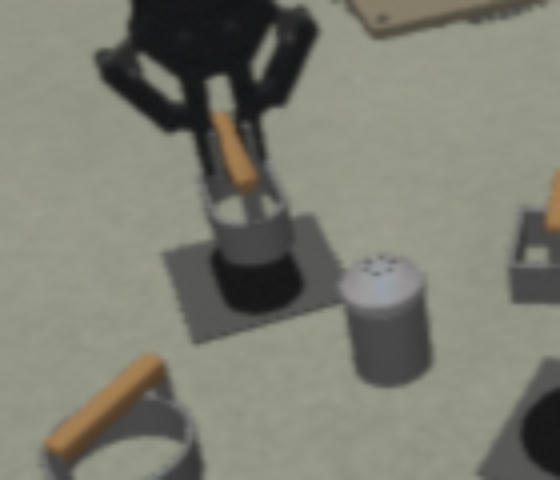

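The crop shows the oblong level over its board, with the silhouette at (255,270) just below it. I'll lower it, release and back off.

Emit:
{"op": "move_arm", "data": {
  "linear": [
    [0,0.05,-0.004],
    [0,0.1,-0.004],
    [0,0.127,-0.004],
    [0,0.127,-0.004],
    [0,0.127,-0.004],
    [0,0.127,-0.004],
    [0,0.127,-0.004],
    [0,0.127,-0.004],
    [0,0.127,-0.004],
    [0,0.127,-0.004],
    [0,0.127,-0.004]
  ],
  "twist": [
    [0,0,0],
    [0,0,0],
    [0,0,0],
    [0,0,0],
    [0,0,0],
    [0,0,0],
    [0,0,0],
    [0,0,0],
    [0,0,0],
    [0,0,0],
    [0,0,0]
  ],
  "hand": [-1,-1,-1,-1,-1,-1,-1,0,0.1,0.1,0.1]
}}

```text
time: 5.88
tool_pos: [380.1, -275.9, 47.6]
tcp_rot: [-89.9, -0.1, -90.4]
ft_force: [-0.2, 0.4, 0.2]
finger_gap: 46.7
```

```bash
python3 plan.py 379.5,-275.5,140,-90.5 531.5,-384.5,140,-143 531.5,-384.5,38,-143
```

```text
t 5.88 [ 380.1 -275.9   47.6] [-89.9  -0.1 -90.4] gap 46.7 F [-0.2  0.4  0.2]
379.5,-275.5,140,-90.5 lin [-0.001 -0.308 -0.001] tw [-0.001  0.001  0.001]
531.5,-384.5,140,-143 lin [ 0.359 -0.307  0.508] tw [-0.001  0.585  0.   ]
531.5,-384.5,38,-143 lin [0.358 0.033 0.507] tw [-0.001  0.585  0.   ]
```

Emit:
{"op": "move_arm", "data": {
  "linear": [
    [0,-0.13,0],
    [0,-0.26,0],
    [0,-0.3,0],
    [0.36,-0.3,0.508],
    [0.36,-0.3,0.508],
    [0.36,-0.3,0.508],
    [0.36,-0.3,0.508],
    [0.36,-0.3,0.508],
    [0.36,-0.3,0.508],
    [0.36,-0.25,0.508],
    [0.36,-0.25,0.508],
    [0.36,-0.25,0.508]
  ],
  "twist": [
    [0,0,0],
    [0,0,0],
    [0,0,0],
    [0,0.585,0],
    [0,0.585,0],
    [0,0.585,0],
    [0,0.585,0],
    [0,0.585,0],
    [0,0.585,0],
    [0,0.585,0],
    [0,0.585,0],
    [0,0.585,0]
  ],
  "hand": [0.1,0.1,0.1,0.1,0.1,0.1,0.1,0.1,0.1,0.1,0.1,0.1]
}}

```text
time: 6.88
tool_pos: [531.2, -384.4, 121.4]
tcp_rot: [-90.0, -0.0, -143.1]
ft_force: [-0.1, -0.7, -0.5]
finger_gap: 47.2
```

```bash
python3 plan.py 531.5,-384.5,70,-143 531.5,-384.5,39,-143;python3 - <<'E'
from h import *
s=r.snapshot("top"); o,b=masks(s); y=np.zeros_like(o); y[120:260,330:520]=1; show(rects(s,o&y,64,20,600))
E
```

```text
t 6.88 [ 531.2 -384.4  121.4] [ -90.    -0.  -143.1] gap 47.2 F [-0.1 -0.7 -0.5]
531.5,-384.5,70,-143 lin [-0.001  0.171  0.001] tw [ 0.    -0.002  0.   ]
531.5,-384.5,39,-143 lin [-0.001  0.275  0.001] tw [ 0.    -0.002  0.   ]
px [442. 185.] rect [ 522.6 -376.9] mean [ 520.3 -372.4] size [56. 12.] ang 129.0 pca 132.7 z 63.61821443166566 n 60
px [345. 201.] rect [467.4 -94.4] mean [468.9 -94.7] size [59. 10.] ang 151.4 pca 150.2 z 63.393888684875805 n 71
px [409. 230.] rect [ 389.  -275.5] mean [ 389.4 -275. ] size [65. 11.] ang 179.5 pca 179.5 z 67.10444947556005 n 109
```

Emit:
{"op": "move_arm", "data": {
  "linear": [
    [0,0.1,0],
    [0,0.2,0],
    [0,0.275,0],
    [0,0.275,0],
    [0,0.275,0],
    [0,0.275,0],
    [0,0.275,0],
    [0,0.275,0],
    [0,0.275,0],
    [0,0.275,0],
    [0,0.275,0],
    [0,0.275,0]
  ],
  "twist": [
    [0,0,0],
    [0,0,0],
    [0,0,0],
    [0,0,0],
    [0,0,0],
    [0,0,0],
    [0,0,0],
    [0,0,0],
    [0,0,0],
    [0,0,0],
    [0,0,0],
    [0,0,0]
  ],
  "hand": [0.1,0.1,0.1,0.1,0.1,-1,-1,-1,-1,-1,-1,-1]
}}

```text
time: 7.93
tool_pos: [532.9, -386.1, 42.6]
tcp_rot: [-89.7, 0.1, -142.9]
ft_force: [-1.3, 0.4, 7.7]
finger_gap: 12.9
```

```bash
python3 plan.py 531.5,-384.5,140,-143 617,-140.5,140,-120 617,-140.5,70,-120
```

```text
t 7.93 [ 532.9 -386.1   42.6] [-8.970e+01  1.000e-01 -1.429e+02] gap 12.9 F [-1.3  0.4  7.7]
531.5,-384.5,140,-143 lin [ 0.    -0.325 -0.005] tw [-0.003  0.001 -0.001]
617,-140.5,140,-120 lin [-0.717 -0.326 -0.483] tw [-0.003 -0.255  0.   ]
617,-140.5,70,-120 lin [-0.717 -0.093 -0.484] tw [-0.003 -0.255  0.   ]
```

Emit:
{"op": "move_arm", "data": {
  "linear": [
    [0,-0.12,0],
    [0,-0.24,0],
    [0,-0.33,0],
    [0,-0.33,0],
    [-0.717,-0.33,-0.483],
    [-0.717,-0.33,-0.483],
    [-0.717,-0.33,-0.483],
    [-0.717,-0.33,-0.483],
    [-0.717,-0.33,-0.483],
    [-0.717,-0.33,-0.483],
    [-0.717,-0.33,-0.483],
    [-0.717,-0.33,-0.483]
  ],
  "twist": [
    [0,0,0],
    [0,0,0],
    [0,0,0],
    [0,0,0],
    [0,-0.255,0],
    [0,-0.255,0],
    [0,-0.255,0],
    [0,-0.255,0],
    [0,-0.255,0],
    [0,-0.255,0],
    [0,-0.255,0],
    [0,-0.255,0]
  ],
  "hand": [-1,-1,-1,-1,-1,-1,-1,-1,-1,-1,-1,-1]
}}

```text
time: 8.93
tool_pos: [617.9, -136.7, 141.3]
tcp_rot: [-89.7, -0.0, -119.7]
ft_force: [-0.4, -0.3, -0.5]
finger_gap: 12.6
```

```bash
python3 plan.py 617,-140.5,80,-120 617,-140.5,47,-120;python3 - <<'E'
from h import *
s=r.snapshot("top"); o,b=masks(s); y=np.zeros_like(o); y[120:260,330:520]=1; show(rects(s,o&y,66,20,600))
cv2.imwrite("pics/t3.png",cv2.convertScaleAbs(cv2.resize(s["frame"][120:260,320:480,::-1],None,fx=4,fy=4),alpha=1.6))
E
```

```text
t 8.93 [ 617.9 -136.7  141.3] [ -89.7   -0.  -119.7] gap 12.6 F [-0.4 -0.3 -0.5]
617,-140.5,80,-120 lin [0.012 0.204 0.003] tw [-0.003  0.003  0.   ]
617,-140.5,47,-120 lin [0.012 0.314 0.002] tw [-0.003  0.003  0.   ]
px [360. 149.] rect [ 618.5 -136.6] mean [ 618.7 -136.6] size [38. 17.] ang 150.0 pca 149.8 z 161.49358659603206 n 77
px [409. 233.] rect [ 380.5 -274.9] mean [ 380.7 -274.6] size [82. 11.] ang 179.5 pca 179.4 z 67.30564143355221 n 141
```

View pics/t3.png

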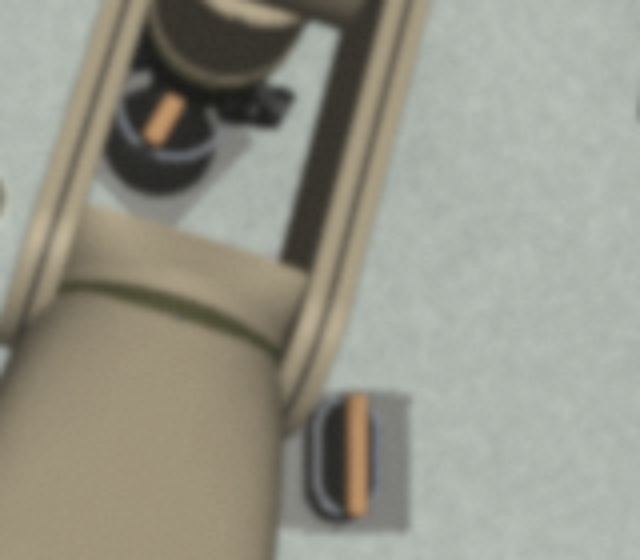

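The crop shows the oblong on its silhouette at (345,460), measured at (380.6,-274.8) and 179.4°, so it is good. The large round is level above its disc at (160,150). I'll lower and release it.

Emit:
{"op": "move_arm", "data": {
  "linear": [
    [0.012,0.1,0.002],
    [0.012,0.2,0.002],
    [0.012,0.26,0.002],
    [0.012,0.31,0.002],
    [0.012,0.31,0.002],
    [0.012,0.31,0.002],
    [0.012,0.31,0.002],
    [0.012,0.31,0.002],
    [0.012,0.31,0.002],
    [0.012,0.31,0.002],
    [0.012,0.31,0.002],
    [0.012,0.31,0.002]
  ],
  "twist": [
    [-0.003,0,0],
    [-0.003,0,0],
    [-0.003,0,0],
    [-0.003,0,0],
    [-0.003,0,0],
    [-0.003,0,0],
    [-0.003,0,0],
    [-0.003,0,0],
    [-0.003,0,0],
    [-0.003,0,0],
    [-0.003,0,0],
    [-0.003,0,0]
  ],
  "hand": [-1,-1,-1,-1,-1,-1,-1,-1,0,0.1,0.1,0.1]
}}

```text
time: 9.98
tool_pos: [616.6, -142.7, 48.5]
tcp_rot: [-89.9, -0.1, -119.8]
ft_force: [-0.1, 0.0, 0.6]
finger_gap: 46.9
```

```bash
python3 plan.py 617,-140.5,140,-120 470,-95,110,-119.5 470,-95,39,-119.5
```

```text
t 9.98 [ 616.6 -142.7   48.5] [-8.990e+01 -1.000e-01 -1.198e+02] gap 46.9 F [-0.1  0.   0.6]
617,-140.5,140,-120 lin [-0.007 -0.305 -0.002] tw [-0.001  0.002  0.001]
470,-95,110,-119.5 lin [ 0.105 -0.205 -0.503] tw [-0.001 -0.003  0.001]
470,-95,39,-119.5 lin [ 0.105  0.031 -0.503] tw [-0.001 -0.003  0.001]
```

Emit:
{"op": "move_arm", "data": {
  "linear": [
    [0,-0.1,0],
    [0,-0.2,0],
    [0,-0.25,0],
    [0.105,-0.25,-0.503],
    [0.105,-0.25,-0.503],
    [0.105,-0.25,-0.503],
    [0.105,-0.21,-0.503],
    [0.105,-0.21,-0.503],
    [0.105,-0.21,-0.503],
    [0.105,-0.21,-0.503]
  ],
  "twist": [
    [0,0,0],
    [0,0,0],
    [0,0,0],
    [0,0,0],
    [0,0,0],
    [0,0,0],
    [0,0,0],
    [0,0,0],
    [0,0,0],
    [0,0,0]
  ],
  "hand": [0.1,0.1,0.1,0.1,0.1,0.1,0.1,0.1,0.1,0.1]
}}

```text
time: 10.82
tool_pos: [470.8, -95.2, 112.2]
tcp_rot: [-89.8, -0.0, -119.8]
ft_force: [0.2, -0.2, 0.2]
finger_gap: 46.9
```

```bash
python3 plan.py 470,-95,39,-119.5;python3 - <<'E'
from h import *
s=r.snapshot("scene"); o,b=masks(s); y=np.zeros_like(o); y[140:290,130:360]=1; show(rects(s,o&y,64,20,600))
E
```

```text
t 10.82 [470.8 -95.2 112.2] [ -89.8   -0.  -119.8] gap 46.9 F [ 0.2 -0.2  0.2]
470,-95,39,-119.5 lin [ 0.001  0.244 -0.003] tw [-0.002 -0.003  0.001]
px [211. 191.] rect [ 386.7 -275.2] mean [ 388.  -275.2] size [94. 14.] ang 179.9 pca 179.2 z 67.41172450170737 n 114
px [290. 190.] rect [476.6 -96.5] mean [479.  -97.8] size [66. 13.] ang 149.6 pca 150.3 z 63.63073061960288 n 79
px [296. 228.] rect [ 618.6 -143.5] mean [ 620.6 -143.8] size [88. 15.] ang 151.2 pca 150.6 z 67.645163423589 n 163
```

Emit:
{"op": "move_arm", "data": {
  "linear": [
    [0,0.1,0],
    [0,0.2,0],
    [0,0.245,0],
    [0,0.245,0],
    [0,0.245,0],
    [0,0.245,0],
    [0,0.245,0],
    [0,0.245,0],
    [0,0.245,0],
    [0,0.245,0],
    [0,0.245,0],
    [0,0.245,0]
  ],
  "twist": [
    [0,0,0],
    [0,0,0],
    [0,0,0],
    [0,0,0],
    [0,0,0],
    [0,0,0],
    [0,0,0],
    [0,0,0],
    [0,0,0],
    [0,0,0],
    [0,0,0],
    [0,0,0]
  ],
  "hand": [0.1,0.1,0.1,0.1,0.1,-1,-1,-1,-1,-1,-1,-1]
}}

```text
time: 11.87
tool_pos: [473.4, -96.3, 40.9]
tcp_rot: [-89.6, -0.0, -119.8]
ft_force: [-0.9, -1.3, 6.1]
finger_gap: 12.8
```

```bash
python3 plan.py 470,-95,140,-119.5 440,120,140,-95 395.5,272,140,-77.5
```

```text
t 11.87 [473.4 -96.3  40.9] [ -89.6   -0.  -119.8] gap 12.8 F [-0.9 -1.3  6.1]
470,-95,140,-119.5 lin [ 0.002 -0.33  -0.009] tw [-0.005 -0.003  0.   ]
440,120,140,-95 lin [-0.57  -0.334 -0.452] tw [-0.005 -0.276  0.001]
395.5,272,140,-77.5 lin [-0.936 -0.336 -0.833] tw [-0.004 -0.47   0.002]
```

Emit:
{"op": "move_arm", "data": {
  "linear": [
    [0,-0.12,0],
    [0,-0.24,0],
    [0,-0.33,0],
    [0,-0.33,0],
    [-0.57,-0.33,-0.45],
    [-0.57,-0.33,-0.45],
    [-0.57,-0.33,-0.45],
    [-0.57,-0.33,-0.45],
    [-0.57,-0.33,-0.45],
    [-0.57,-0.33,-0.45],
    [-0.57,-0.33,-0.45]
  ],
  "twist": [
    [0,0,0],
    [0,0,0],
    [0,0,0],
    [0,0,0],
    [0,-0.276,0],
    [0,-0.276,0],
    [0,-0.276,0],
    [0,-0.276,0],
    [0,-0.276,0],
    [0,-0.276,0],
    [0,-0.276,0]
  ],
  "hand": [-1,-1,-1,-1,-1,-1,-1,-1,-1,-1,-1]
}}

```text
time: 12.78
tool_pos: [439.7, 122.3, 138.7]
tcp_rot: [-89.6, -0.1, -94.7]
ft_force: [0.8, -0.6, -1.1]
finger_gap: 12.7
```

```bash
python3 plan.py 397,272,140,-77.5 397,272,80,-77.5
```

```text
t 12.78 [439.7 122.3 138.7] [-89.6  -0.1 -94.7] gap 12.7 F [ 0.8 -0.6 -1.1]
397,272,140,-77.5 lin [-0.486 -0.007 -0.183] tw [-0.004 -0.191  0.002]
397,272,80,-77.5 lin [-0.486  0.193 -0.184] tw [-0.004 -0.191  0.002]
```

Emit:
{"op": "move_arm", "data": {
  "linear": [
    [-0.486,0,-0.183],
    [-0.486,0,-0.183],
    [-0.486,0,-0.183],
    [-0.486,0,-0.183],
    [-0.486,0,-0.183],
    [-0.486,0.1,-0.183],
    [-0.486,0.19,-0.184],
    [-0.486,0.19,-0.184],
    [-0.486,0.19,-0.184],
    [-0.486,0.19,-0.184]
  ],
  "twist": [
    [0,-0.19,0],
    [0,-0.19,0],
    [0,-0.19,0],
    [0,-0.19,0],
    [-0.004,-0.19,0.002],
    [-0.004,-0.19,0.002],
    [-0.004,-0.19,0.002],
    [-0.004,-0.19,0.002],
    [-0.004,-0.19,0.002],
    [-0.004,-0.19,0.002]
  ],
  "hand": [-1,-1,-1,-1,-1,-1,-1,-1,-1,-1]
}}

```text
time: 13.62
tool_pos: [398.0, 271.4, 82.1]
tcp_rot: [-90.0, -0.0, -77.7]
ft_force: [0.6, -0.3, -1.4]
finger_gap: 12.9
```

```bash
python3 plan.py 397,272,46.5,-77.5;python3 - <<'E'
from h import *
s=r.snapshot("scene"); o,b=masks(s); y=np.zeros_like(o); y[110:230,340:460]=1; show(rects(s,o&y,102,20,600))
s=r.snapshot("top"); o,b=masks(s); y=np.zeros_like(o); y[120:260,130:470]=1; show(rects(s,o&y,68,20,600))
E
```

```text
t 13.62 [398.  271.4  82.1] [-90.   -0.  -77.7] gap 12.9 F [ 0.6 -0.3 -1.4]
397,272,46.5,-77.5 lin [-0.003  0.119 -0.003] tw [-0.    -0.002  0.   ]
px [396. 135.] rect [417.6 273.7] mean [417.7 272.3] size [40. 15.] ang 143.8 pca 148.4 z 103.05901088098784 n 33
px [400. 193.] rect [661.8 103.2] mean [661.9 103.6] size [47. 25.] ang 42.0 pca 37.8 z 61.72302924467601 n 128
px [362. 152.] rect [ 612.3 -141. ] mean [ 610.8 -140.3] size [76. 16.] ang 150.7 pca 151.0 z 66.46884318552233 n 136
px [262. 150.] rect [607.1 144.4] mean [609.  144.7] size [50. 12.] ang 36.6 pca 39.8 z 63.39878449709 n 60
px [409. 233.] rect [ 380.5 -274.4] mean [ 380.5 -274. ] size [81. 11.] ang 179.5 pca 179.5 z 66.75031884346404 n 140
```

Emit:
{"op": "move_arm", "data": {
  "linear": [
    [0,0.05,0],
    [0,0.09,0],
    [0,0.12,0],
    [0,0.12,0],
    [0,0.12,0],
    [0,0.12,0],
    [0,0.12,0],
    [0,0.12,0],
    [0,0.12,0],
    [0,0.12,0],
    [0,0.12,0]
  ],
  "twist": [
    [0,0,0],
    [0,0,0],
    [0,0,0],
    [0,0,0],
    [0,0,0],
    [0,0,0],
    [0,0,0],
    [0,0,0],
    [0,0,0],
    [0,0,0],
    [0,0,0]
  ],
  "hand": [-1,-1,-1,-1,-1,-1,-1,0,0.1,0.1,0.1]
}}

```text
time: 14.63
tool_pos: [399.0, 272.3, 47.4]
tcp_rot: [-89.8, 0.0, -77.7]
ft_force: [0.3, 0.1, -0.8]
finger_gap: 46.8
```

```bash
python3 plan.py 397,272,140,-77.5 611,144.5,120,-49
```

```text
t 14.63 [399.  272.3  47.4] [-89.8   0.  -77.7] gap 46.8 F [ 0.3  0.1 -0.8]
397,272,140,-77.5 lin [-0.001 -0.309 -0.006] tw [-0.002 -0.002 -0.   ]
611,144.5,120,-49 lin [ 0.567 -0.24   0.6  ] tw [-0.002 -0.319  0.   ]
```

Emit:
{"op": "move_arm", "data": {
  "linear": [
    [0,-0.12,0],
    [0,-0.25,0],
    [0,-0.28,0],
    [0.567,-0.28,0.6],
    [0.567,-0.28,0.6],
    [0.567,-0.28,0.6],
    [0.567,-0.28,0.6],
    [0.567,-0.28,0.6],
    [0.567,-0.25,0.6],
    [0.567,-0.25,0.6],
    [0.567,-0.25,0.6],
    [0.567,-0.25,0.6]
  ],
  "twist": [
    [0,0,0],
    [0,0,0],
    [0,0,0],
    [0,-0.32,0],
    [0,-0.32,0],
    [0,-0.32,0],
    [0,-0.32,0],
    [0,-0.32,0],
    [0,-0.32,0],
    [0,-0.32,0],
    [0,-0.32,0],
    [0,-0.32,0]
  ],
  "hand": [0.1,0.1,0.1,0.1,0.1,0.1,0.1,0.1,0.1,0.1,0.1,0.1]
}}

```text
time: 15.63
tool_pos: [610.5, 144.5, 122.3]
tcp_rot: [-89.9, 0.0, -48.9]
ft_force: [-0.4, 0.3, -0.0]
finger_gap: 47.0
```

```bash
python3 plan.py 611,144.5,39,-49;python3 - <<'E'
from h import *
s=r.snapshot("top"); o,b=masks(s); y=np.zeros_like(o); y[120:260,130:470]=1; show(rects(s,o&y,66,20,600))
E
```

```text
t 15.63 [610.5 144.5 122.3] [-89.9   0.  -48.9] gap 47.0 F [-0.4  0.3 -0. ]
611,144.5,39,-49 lin [0.001 0.278 0.001] tw [-0.002  0.001 -0.   ]
px [362. 152.] rect [ 612.8 -141.2] mean [ 611.  -140.3] size [76. 16.] ang 149.9 pca 150.4 z 66.75872504952078 n 138
px [262. 150.] rect [609.  143.2] mean [609.4 144.9] size [33. 12.] ang 45.9 pca 39.5 z 63.698159480848155 n 41
px [409. 234.] rect [ 380.5 -274.9] mean [ 380.5 -274.5] size [81. 11.] ang 179.5 pca 179.3 z 67.37913339193224 n 136
```

Emit:
{"op": "move_arm", "data": {
  "linear": [
    [0,0.1,0],
    [0,0.2,0],
    [0,0.278,0],
    [0,0.278,0],
    [0,0.278,0],
    [0,0.278,0],
    [0,0.278,0],
    [0,0.278,0],
    [0,0.278,0],
    [0,0.278,0],
    [0,0.278,0],
    [0,0.278,0]
  ],
  "twist": [
    [0,0,0],
    [0,0,0],
    [0,0,0],
    [0,0,0],
    [0,0,0],
    [0,0,0],
    [0,0,0],
    [0,0,0],
    [0,0,0],
    [0,0,0],
    [0,0,0],
    [0,0,0]
  ],
  "hand": [0.1,0.1,0.1,0.1,0.1,-1,-1,-1,-1,-1,-1,-1]
}}

```text
time: 16.68
tool_pos: [612.4, 145.8, 42.5]
tcp_rot: [-89.6, -0.1, -48.9]
ft_force: [-1.9, 1.0, 7.8]
finger_gap: 12.8
```

```bash
python3 plan.py 611,144.5,140,-49 463.5,76.5,120,-49;python3 - <<'E'
from h import *
s=r.snapshot("top"); o,b=masks(s)
cv2.imwrite("pics/t4.png",cv2.convertScaleAbs(cv2.resize(s["frame"][120:260,150:350,::-1],None,fx=4,fy=4),alpha=1.6))
E
```

```text
t 16.68 [612.4 145.8  42.5] [-89.6  -0.1 -48.9] gap 12.8 F [-1.9  1.   7.8]
611,144.5,140,-49 lin [ 0.001 -0.325 -0.004] tw [-0.005  0.002  0.002]
463.5,76.5,120,-49 lin [-0.152 -0.262 -0.524] tw [-0.005  0.002  0.002]
```

View pics/t4.png

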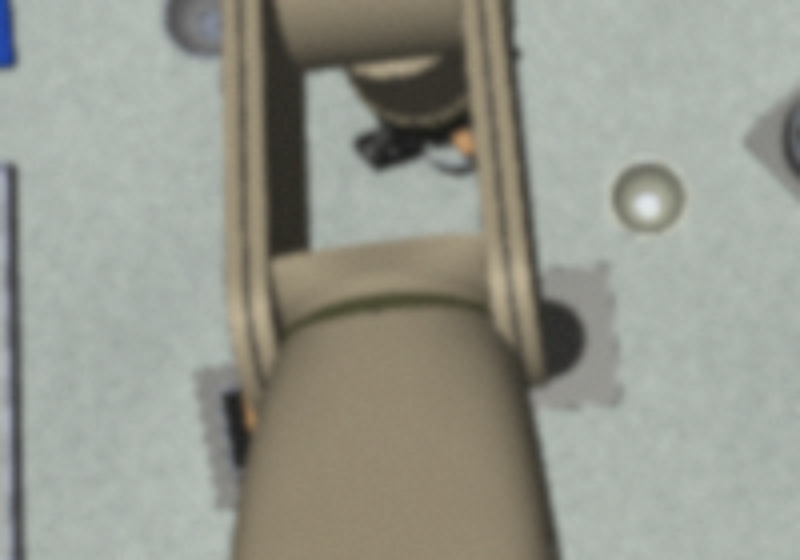

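The crop shows the arm hiding the square's board at (240,430), so I'll check that later. The small cutter is gripped at (460,145). I'll lift it and carry it to its board.

Emit:
{"op": "move_arm", "data": {
  "linear": [
    [0,-0.12,0],
    [0,-0.24,0],
    [0,-0.3,0],
    [-0.15,-0.3,-0.524],
    [-0.15,-0.3,-0.524],
    [-0.15,-0.3,-0.524],
    [-0.15,-0.26,-0.524],
    [-0.15,-0.22,-0.524],
    [-0.15,-0.2,-0.524],
    [-0.15,-0.17,-0.524],
    [-0.15,-0.17,-0.524],
    [-0.15,-0.17,-0.524]
  ],
  "twist": [
    [-0.005,0,0],
    [-0.005,0,0],
    [-0.005,0,0],
    [-0.005,0,0],
    [-0.005,0,0],
    [-0.005,0,0],
    [-0.005,0,0],
    [-0.005,0,0],
    [-0.005,0,0],
    [-0.005,0,0],
    [-0.005,0,0],
    [-0.005,0,0]
  ],
  "hand": [-1,-1,-1,-1,-1,-1,-1,-1,-1,-1,-1,-1]
}}

```text
time: 17.73
tool_pos: [465.3, 76.4, 92.7]
tcp_rot: [-90.0, -0.2, -48.8]
ft_force: [0.9, 0.2, -0.6]
finger_gap: 13.0
```

```bash
python3 plan.py 463.5,76.5,47,-49; python3 - <<'E'
from h import *
s=r.snapshot("scene"); cv2.imwrite("pics/s5.png",cv2.convertScaleAbs(cv2.resize(s["frame"][110:260,280:450,::-1],None,fx=4,fy=4),alpha=1.5))
E
```

```text
t 17.73 [465.3  76.4  92.7] [-90.   -0.2 -48.8] gap 13.0 F [ 0.9  0.2 -0.6]
463.5,76.5,47,-49 lin [-0.005  0.152 -0.004] tw [0.    0.002 0.002]
```

View pics/s5.png

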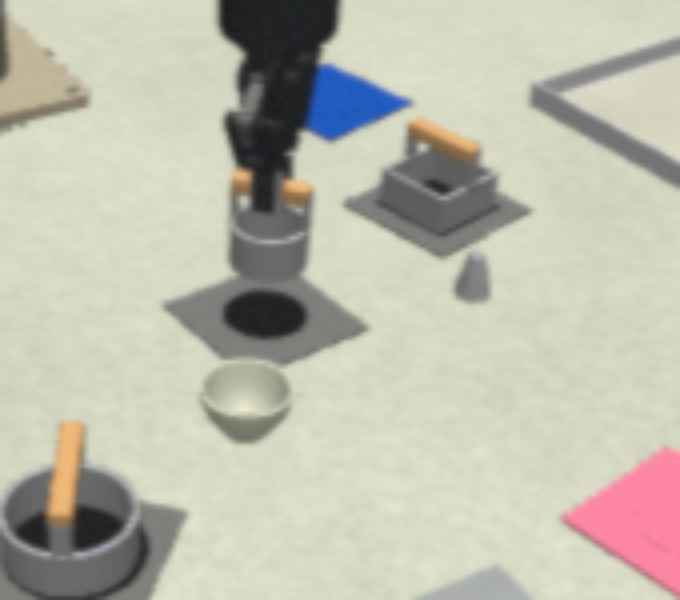

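In this crop the square sits on its silhouette at (440,190) and the small one hangs above its disc at (265,315). The large round at (70,540) shows some black on its right, so I'll measure it afterwards.

Emit:
{"op": "move_arm", "data": {
  "linear": [
    [-0.005,0.06,-0.004],
    [-0.005,0.1,-0.004],
    [-0.005,0.13,-0.004],
    [-0.005,0.152,-0.004],
    [-0.005,0.152,-0.004],
    [-0.005,0.152,-0.004],
    [-0.005,0.152,-0.004],
    [-0.005,0.152,-0.004],
    [-0.005,0.152,-0.004],
    [-0.005,0.152,-0.004],
    [-0.005,0.152,-0.004],
    [-0.005,0.152,-0.004]
  ],
  "twist": [
    [0,0,0],
    [0,0,0],
    [0,0,0],
    [0,0,0],
    [0,0,0],
    [0,0,0],
    [0,0,0],
    [0,0,0],
    [0,0,0],
    [0,0,0],
    [0,0,0],
    [0,0,0]
  ],
  "hand": [-1,-1,-1,-1,-1,-1,-1,-1,0,0.1,0.1,0.1]
}}

```text
time: 18.78
tool_pos: [463.9, 76.7, 47.7]
tcp_rot: [-90.0, -0.2, -48.8]
ft_force: [-0.1, 0.2, 0.4]
finger_gap: 46.9
```

```bash
python3 plan.py 463.5,76.5,160,-49 430,20,200,-49
```

```text
t 18.78 [463.9  76.7  47.7] [-90.   -0.2 -48.8] gap 46.9 F [-0.1  0.2  0.4]
463.5,76.5,160,-49 lin [ 0.001 -0.374 -0.001] tw [-0.     0.002  0.002]
430,20,200,-49 lin [ 0.07  -0.508 -0.209] tw [-0.     0.002  0.002]
```

Next I lift clear and swing aside, so that the cameras see all four boards.

Emit:
{"op": "move_arm", "data": {
  "linear": [
    [0,-0.12,0],
    [0,-0.25,0],
    [0,-0.37,0],
    [0,-0.45,0],
    [0.2,-0.5,-0.3],
    [0.2,-0.5,-0.3],
    [0.2,-0.5,-0.3],
    [0.2,-0.5,-0.3],
    [0.2,-0.5,-0.3],
    [0.2,-0.5,-0.3]
  ],
  "twist": [
    [0,0,0],
    [0,0,0],
    [0,0,0],
    [0,0,0],
    [0,0,0],
    [0,0,0],
    [0,0,0],
    [0,0,0],
    [0,0,0],
    [0,0,0]
  ],
  "hand": [0.1,0.1,0.1,0.1,0.1,0.1,0.1,0.1,0.1,0.1]
}}

```text
time: 19.62
tool_pos: [435.3, -27.2, 197.9]
tcp_rot: [-89.9, -0.2, -48.9]
ft_force: [-0.5, -0.3, 0.4]
finger_gap: 46.8
```

```bash
python3 plan.py; python3 - <<'E'
from h import *
s=r.snapshot("top"); o,b=masks(s); y=np.zeros_like(o); y[120:260,130:470]=1; show(rects(s,o&y,67,20,600))
cv2.imwrite("pics/t6.png",cv2.convertScaleAbs(cv2.resize(s["frame"][120:260,180:440,::-1],None,fx=3,fy=3,interpolation=cv2.INTER_CUBIC),alpha=1.6))
E
```

```text
t 19.62 [435.3 -27.2 197.9] [-89.9  -0.2 -48.9] gap 46.8 F [-0.5 -0.3  0.4]
px [362. 152.] rect [ 612.5 -141.2] mean [ 610.7 -140.1] size [76. 16.] ang 150.7 pca 150.5 z 66.8578996540794 n 138
px [282. 199.] rect [470.4  83.4] mean [470.2  84. ] size [26. 16.] ang 46.1 pca 27.0 z 67.52695350152365 n 45
px [214. 226.] rect [393.5 270.7] mean [393.2 270.3] size [61. 16.] ang 12.8 pca 12.6 z 67.43775494061231 n 123
px [409. 233.] rect [ 380.6 -274.7] mean [ 380.8 -274.3] size [81. 11.] ang 179.5 pca 179.7 z 67.33745043911973 n 139
```

View pics/t6.png

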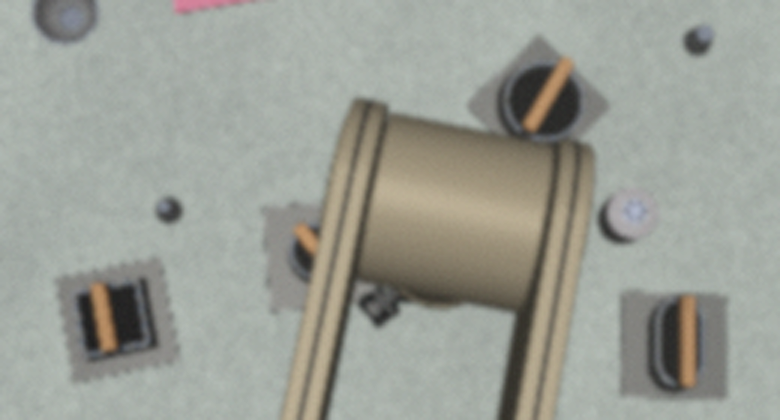

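```bash
python3 - <<'E'
from h import *
s=r.snapshot("scene"); o,b=masks(s); y=np.zeros_like(o); y[110:290,130:470]=1; show(rects(s,o&y,65,20,600))
cv2.imwrite("pics/s7.png",cv2.convertScaleAbs(cv2.resize(s["frame"][110:280,180:440,::-1],None,fx=3,fy=3,interpolation=cv2.INTER_CUBIC),alpha=1.5))
E
```

```text
px [174. 112.] rect [-151.4 -269.1] mean [-150.7 -270.4] size [65. 27.] ang 91.9 pca 90.4 z -347.14563770277306 n 59
px [147. 117.] rect [-150.6 -359.9] mean [-150.3 -360.1] size [53. 26.] ang 89.2 pca 91.9 z -347.99382177259315 n 52
px [390. 145.] rect [401.  267.2] mean [402.8 267. ] size [66. 26.] ang 11.7 pca 6.2 z 65.06825378238567 n 81
px [347. 171.] rect [470.1  73.3] mean [470.5  74. ] size [53. 27.] ang 41.1 pca 36.0 z 65.71881576845195 n 102
px [211. 191.] rect [ 388.2 -275.4] mean [ 389.5 -275.4] size [94. 14.] ang 179.9 pca 179.2 z 67.70902615289621 n 114
px [296. 228.] rect [ 619.7 -143.9] mean [ 622.2 -144.6] size [88. 15.] ang 151.2 pca 150.6 z 67.7195520634325 n 161
px [449. 285.] rect [901.7  30.8] mean [902.8  39.9] size [90. 25.] ang 76.9 pca 72.1 z 39.67973957901388 n 279
```

View pics/s7.png

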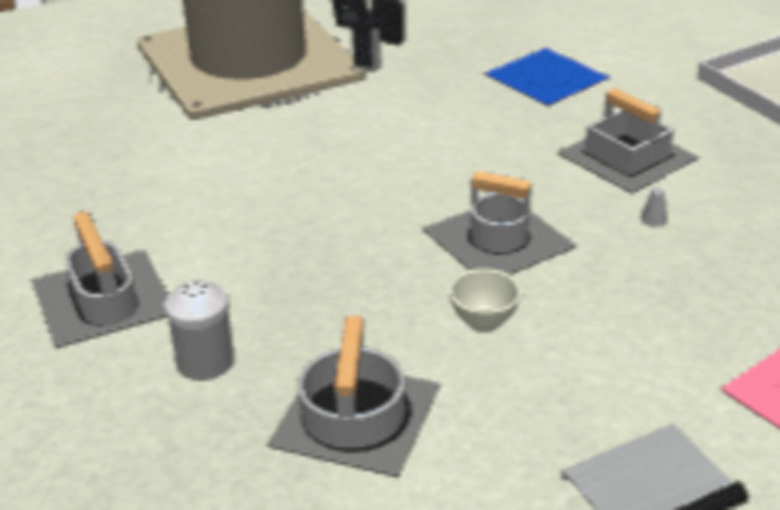

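All four stand on their boards within about 5 mm, and the ramekin (485,300) and shaker (200,330) look undisturbed. I'll hand in.

```bash
python3 -c "
from bench import r
print(r.hand_in(), r.sense()['time'])"
```

```text
the job is handed in; nothing more can be done
the job is handed in; nothing more can be done
```

All four cutters were picked up by their bars, set upright on the boards with matching silhouettes, and released. I handed the job in at about 20 s on the robot's clock, against the 112 s limit.

Last checks, using the bar centre against the board centre. They come from the top camera, apart from the small round:

| Cutter | Offset from board centre | Line-up |
|---|---|---|
| Oblong | about 2 mm | within 1° |
| Square | about 2 mm | within 1° |
| Large round | about 5 mm, the least centred (limit 12 mm) | not needed |
| Small round | roughly 4 mm | not needed |

- **Small round:** the arm partly hid it from the top camera. Its figure comes from the scene camera and the release pose.
- **Camera disagreement:** the scene camera reads bars several mm too far in x because it also sees their sides. Allowing for that, the two cameras agree to within a few mm.
- **Upright and at rest:** each bar top measured about 65–68 mm high, consistent with standing on a 4 mm board. Uprightness was judged from the images only, not measured as an angle.
- **Bystanders:** the ramekin and sugar shaker look undisturbed in the last pictures. I did not measure their positions.
- **Robot clear:** the arm was stopped above the bench, touching nothing, with the wrist force near zero.

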